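# Hang the spacer in the deep root-viewing cassette and hold its pane flush

### The arm

A 6-joint arm with a two-finger parallel gripper is mounted at the origin on the work surface; the furniture and walls round the work are solid. World frame = base frame: x ahead of the robot, y to its left, z up, the work surface at z = 0. Lengths are in m, angles in rad, forces in N, time in s.
With the tool pointing down it reaches from about 0.225 to 0.875 m from the base axis. Payload 3.4 kg.
Tool frame: the origin (TCP) lies midway between the tips of the shut fingers; the grasp point (between the pads) lies 19 mm behind it (manip.grasp_offset is the distance from the TCP to the grasp point, in m); x points along the fingers, y is the direction in which the jaws open and shut, and the axes are right-handed (so a half turn about x gives the same grasp; the last joint's range is limited). The gripper opens to 85 mm and grips with 20 to 120 N. Pads are 22 mm wide; open, the fingers measure 114 mm over their backs; the gripper's body (76 mm by 85 mm) begins 54 mm behind the grasp point. The pads swing forward as they close: fully open they stand 13 mm farther back than shut.
Start: joints at [-1.293, 0.276, 1.505, -0, 1.361, -0.121], TCP at [0.223, -0.53, 0.231] pointing down, gripper open.
Joint ranges: [-2.89, 2.89], [-0.75, 2.08], [0.22, 2.7], [-1.18, 4.32], [0.11, 2.71], [-2.7, 2.7]. Speed limits (rad/s): [2.57, 2.57, 3.14, 3.14, 3.14, 3.14].

### API

Orientations are given as a unit quaternion [w, x, y, z].
In Python, from rig import manip gives the robot as it stands.
- The arm moves only by the shell command python3 -m creep 'ROWS' [OPENING] [FORCE]. ROWS is a JSON object of lists of equal length, an entry for each row: "delta_pos": the shift along the tool's x, y, z in cm, a list of three; "dr": the turn, a rotation vector about the tool's x, y, z in rad, a list of three. In form: {"delta_pos": [[dx, dy, dz], ...], "dr": [[rx, ry, rz], ...]}. A call has 1 to 10 rows; each row is the pose to reach, as a shift and turn from the pose commanded when the call began, along the tool's axes at that moment; what a row does not reach only later rows make up. A row lasts 1/10 s, in which the tool goes at most 50 mm and 8.59 degrees, less where a joint would pass 70% of its speed; a pose out of reach is approached as far as the arm can. A call with a gripper value outside its range is refused whole. OPENING is the opening, from -1 (shut) to 1 (fully open), set as the call begins (- or left out, the last holds). The fingers move at their own pace and stop on an object; FORCE is the grip in N (left out, the last holds). Time passes only in rows, so rows that repeat a pose let the fingers close. It gives the time, the measured TCP pose, the force and the opening at its end, in the units of the state.
- manip.get_state(): the state, without advancing time (a new reading comes with each control period).
- manip.get_image(name): name is "scene" or "top" or "wrist"; returns a dict with "pixels" (384x512x3 uint8, blue, green, red), "depth" (384x512 float32, m along the optical axis (not along the pixel's ray), 0 where there is no reading), "intrinsics" (3x3 intrinsics, pixels), "rvec" (rotation vector, rad) and "tvec" (3), from world to camera coordinates, as OpenCV has them. Camera axes: x right, y down, z forward; pixel columns grow to the right and rows downward; lengths in m; the calibration is good to about 2 mm. A picture is of the moment at which its call begins.
- manip.sign_off(): hands the job in, once; it reports no verdict.
The state is a dict: "clock": time; "qpos": joint angles; "qd": joint speeds; "effort": joint torques, N m; "position": TCP position; "ee_rot": TCP orientation; "contact_force": force on the tool from outside, world axes, zero at the start; "moment": the same for the moment, N m; "width": finger opening in m.
Only numpy, scipy, OpenCV 4.12 (cv2) and the standard library are available. Lean on these libraries where they do the work, as an engineer would, in place of code of your own. Each camera call takes 0.05 s, during which the arm holds its last target. There are 200 camera calls.

### The job

Two root-viewing cassettes stand on the bench with their clear panes ajar. Take the blue saddle spacer off the drying rail and hang it over the back plate of the one cassette whose gap is wide enough, fully down with its thick leg between plate and pane towards the knob side, and let go of it. Then push that pane by its knob until it lies flush on the spacer and finish while still holding it pressed there, firmly but not hard, so that the edge clips can be fitted; leave the other things on the bench undisturbed.

Things in the scene. Friction and masses are not known exactly. Their poses are not given: they have to be found in the camera images.
- spacer_grip (a point): Centre of the upright grip tab (12 mm thick in x, 26 mm wide in y, top 18 mm above this point) of the blue plastic saddle spacer, an upside-down U that hangs over the drying rail at the start. z up, y along the rail or plate it hangs on, thick leg on the -x side, towards the robot. Its seat lies 32 mm below this point. 40 to 85 g.
- spacer: The blue spacer. Origin: on its seat (which rests on the rail or plate edge), 32 mm below and 6 mm in +x of the grip point. Thick leg: x = -19 to -5 mm (14 mm thick), 20 mm wide in y, down to 80 mm below the seat, rounded end. Thin rear lip: x = +10 to +14 mm, 24 mm down. So the slot that takes the plate is 15 mm wide, its middle at x = +2.5 mm.
- drying_rail: Fixed drying rail: upright flat steel bar 10 mm thick and 142 mm long on two posts over a white drip tray (70 x 150 mm). Origin on the bench under the middle of the bar; y along the bar, z up; the bar's top is 115 mm above the bench.
- deep_cassette: Deep root-viewing cassette, fixed. Origin on the bench under the middle of its upright grey back plate (10 mm thick in x, 116 mm wide in y, top edge z = 140 mm); x points away from the robot, z up. White base from x = -60 to +42 mm, 13 mm high. A fixed black strip at the left (y = +50 mm) keeps the hinged clear pane 14 mm off the plate's front face. 
- deep_gap (a point): Point in the deep cassette's gap at plate-top height: 12 mm before the back plate's middle, 20 mm towards the knob side (-y). Here the gap is 14 mm plus 70 mm x pane angle. It narrows to 14 mm at the hinge; only its knob half is wide enough for the leg. Axes as the cassette.
- deep_pane: Deep cassette's clear pane, aluminium edges: 6 mm thick, 104 mm wide, top z = 136 mm. Origin at the foot of its left, upright hinge line, on its inner face; it reaches along its -y; -x faces the robot. Parallel to the cassette when flush on the spacer; starts ajar, free edge 0.14 to 0.24 rad towards the robot. Stays where left (0.5 N at the knob moves it); without spacer it closes too far.
- deep_knob (a point): Centre of the black knob head on the deep pane: 22 mm across, 15 mm long (front face 7.5 mm in the pane's -x). 86 mm from the hinge, 95 mm above the bench, 27 mm before the pane's inner face. Axes as the pane.
- shallow_cassette: Shallow root-viewing cassette, fixed. Origin on the bench under the middle of its upright grey back plate (10 mm thick in x, 116 mm wide in y, top edge z = 140 mm); x points away from the robot, z up. White base from x = -60 to +42 mm, 13 mm high. A fixed black strip at the left (y = +50 mm) keeps the hinged clear pane 4 mm off the plate's front face. Pane ajar 0.06 rad at most: too narrow.
- shallow_knob (a point): Centre of the knob head on the shallow cassette's pane, otherwise like the deep one's.
- tin_s: Black tin, 170 mm across, on the balance's pan: not to be disturbed.
- sample_box: Clear compartment box, 96 x 130 x 29 mm, at the right: not to be disturbed.
- probe: Probe thermometer, 27 x 219 x 20 mm, lying at the back: not to be disturbed.

How it is judged:
By the outcome, as a careful person would: the job done as asked, in the order asked, and still so for the second after the job is handed in, while the arm keeps its last pose, push and grip.
It also fails if it takes over 58 s, if anything falls off the work surface, if the arm or the gripper's body presses on something with over 40 N, if the wrist force passes 120 N, or if a joint passes its speed limit or range.

## Working session

There is one attempt and no reset: what is moved stays moved. The work goes in short steps, Python scripts to look and compute and a shell command to move; the robot and the scene stay as the last step left them, time stands still between calls to the robot, and variables do not carry over. Pictures are saved under pics/ and viewed, about 8 in all and at most 12, crops included, and the job is handed in when it is done.

```bash
ls; mkdir -p pics; cat > h.py <<'E'
import numpy as np, cv2
from rig import manip
def grab(n):
    d=manip.get_image(n); np.savez(f'/tmp/{n}.npz',**{k:np.array(v) for k,v in d.items()}); return d
def load(n): return dict(np.load(f'/tmp/{n}.npz'))
def px2w(d,u,v,z=None):
    """pixel -> world by depth, or on plane world z"""
    R,_=cv2.Rodrigues(np.array(d['rvec'],float)); t=np.array(d['tvec'],float).ravel(); K=np.array(d['intrinsics'])
    r=np.linalg.inv(K)@np.array([u,v,1.]); c=-R.T@t; w=R.T@r
    if z is not None: return c+w*(z-c[2])/w[2]
    return c+w*float(d['depth'][int(round(v)),int(round(u))])
def cloud(d):
    R,_=cv2.Rodrigues(np.array(d['rvec'],float)); t=np.array(d['tvec'],float).ravel(); K=np.array(d['intrinsics'])
    H,W=d['depth'].shape; u,v=np.meshgrid(np.arange(W),np.arange(H))
    p=np.stack([u,v,np.ones_like(u)],-1)@np.linalg.inv(K).T*d['depth'][...,None]
    return (p-t)@R
def w2px(d,p):
    q,_=cv2.projectPoints(np.array(p,float).reshape(-1,3),np.array(d['rvec'],float),np.array(d['tvec'],float),np.array(d['intrinsics'],float),None); return q[:,0]
E
python3 - <<'E'
from h import *
a=grab('scene');b=grab('top')
cv2.imwrite('pics/a.png',a['pixels']);cv2.imwrite('pics/b.png',b['pixels'])
s=manip.get_state();print(s)
for d in(a,b):
    R,_=cv2.Rodrigues(np.array(d['rvec'],float));print(-R.T@np.array(d['tvec']).ravel(),R[2])
E
```

```text
pics
{'clock': 0.1, 'qpos': array([-1.29298894e+00,  2.76515778e-01,  1.50602910e+00, -2.25669425e-05,
        1.36068942e+00, -1.20970348e-01]), 'qd': array([-0.00019751, -0.00111498, -0.00237387, -0.00124923, -0.00077479,
        0.00024352]), 'effort': array([ 1.85072247e-03, -4.17698979e+01, -2.46404564e+01, -4.39491259e-05,
        5.70465912e-03,  1.21265494e-06]), 'position': array([ 0.22313863, -0.52941665,  0.23052632]), 'ee_rot': array([-0.13948046, -0.69304364, -0.14063649,  0.69315013]), 'contact_force': array([-0.29824748, -0.01144273, -0.57256535]), 'moment': array([0.00929014, 0.01439294, 0.07383276]), 'width': 0.08513379887062568}
[-0.44062923  1.21703682  1.20817762] [ 0.49669842 -0.64726085 -0.57822493]
[0.29023641 0.00469861 1.66223706] [ 0.1105184  -0.00830372 -0.99383939]
```

View pics/a.png

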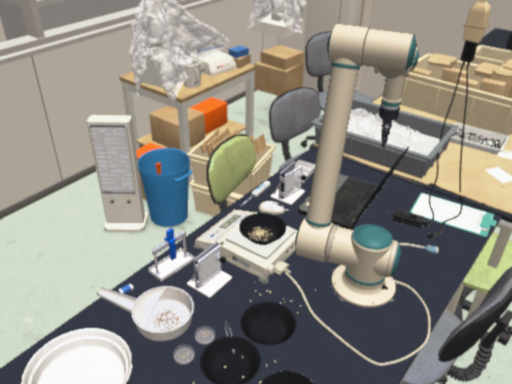

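View pics/b.png

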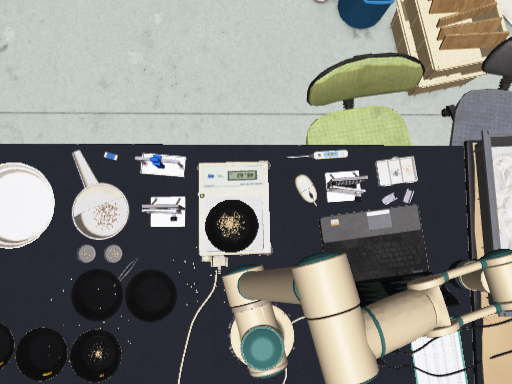

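The scene view has the blue spacer on its rail at about (171,243) and a cassette at (209,270), with the second cassette at (293,180). In the top view the rail is at (162,163) and the cassettes are at (167,210) and (345,185). I'll enlarge these areas.

```bash
python3 - <<'E'
from h import *
a=load('scene');b=load('top')
def crop(d,x,y,w,h,s): return cv2.resize(d['pixels'][y:y+h,x:x+w],None,fx=s,fy=s,interpolation=cv2.INTER_CUBIC)
top=np.hstack([crop(b,130,145,66,90,6),crop(b,315,150,66,90,6)])
cv2.imwrite('pics/c.png',top)
cv2.imwrite('pics/d.png',np.hstack([crop(a,145,220,95,80,5),crop(a,265,155,60,80,5)]))
for (u,v) in [(162,163),(167,210),(345,187)]: print(px2w(b,u,v),px2w(b,u,v,0))
c=cloud(b)
hsv=cv2.cvtColor(b['pixels'],cv2.COLOR_BGR2HSV)
m=(abs(hsv[...,0].astype(int)-110)<12)&(hsv[...,1]>120); m[:145]=0;m[200:]=0;m[:,:130]=0;m[:,200:]=0
for v,u in np.argwhere(m): print(u,v,c[v,u].round(3))
E
```

```text
[ 0.57966121  0.34710417 -0.0031268 ] [0.5791178  0.34646129 0.        ]
[0.40573321 0.2992706  0.13334816] [0.41580672 0.32496288 0.        ]
[ 0.49665844 -0.2859278   0.01162988] [ 0.49811285 -0.28797551  0.        ]
153 155 [0.583 0.351 0.124]
154 155 [0.583 0.347 0.125]
155 155 [0.584 0.344 0.124]
156 155 [0.583 0.341 0.125]
157 155 [0.583 0.337 0.126]
158 155 [0.584 0.335 0.123]
153 156 [0.579 0.349 0.129]
154 156 [0.581 0.348 0.121]
155 156 [0.58  0.344 0.125]
156 156 [0.58  0.34  0.127]
157 156 [0.58  0.337 0.125]
158 156 [0.58  0.334 0.124]
159 156 [0.579 0.33  0.129]
160 156 [0.582 0.33  0.116]
151 157 [0.568 0.346 0.171]
152 157 [0.57  0.345 0.163]
153 157 [0.571 0.344 0.154]
154 157 [0.57  0.339 0.162]
155 157 [0.576 0.343 0.128]
156 157 [0.576 0.34  0.128]
157 157 [0.577 0.338 0.123]
158 157 [0.576 0.333 0.129]
159 157 [0.577 0.331 0.123]
160 157 [0.577 0.328 0.123]
150 158 [0.567 0.352 0.16 ]
151 158 [0.566 0.347 0.167]
152 158 [0.567 0.345 0.162]
153 158 [0.567 0.342 0.162]
154 158 [0.566 0.337 0.168]
155 158 [0.567 0.335 0.163]
156 158 [0.567 0.332 0.163]
157 158 [0.56
[... 1638 characters left out ...]

160 164 [0.556 0.33  0.112]
161 164 [0.56  0.332 0.088]
162 164 [0.564 0.332 0.069]
155 165 [0.552 0.345 0.118]
156 165 [0.552 0.342 0.117]
157 165 [0.551 0.336 0.126]
158 165 [0.551 0.334 0.123]
159 165 [0.551 0.33  0.124]
160 165 [0.552 0.329 0.118]
161 165 [0.556 0.33  0.096]
162 165 [0.56  0.331 0.073]
163 165 [0.561 0.329 0.066]
157 166 [0.552 0.342 0.097]
158 166 [0.553 0.34  0.095]
159 166 [0.552 0.336 0.097]
160 166 [0.552 0.333 0.097]
161 166 [0.554 0.331 0.089]
162 166 [0.557 0.332 0.067]
163 166 [0.559 0.331 0.059]
158 167 [0.553 0.344 0.073]
159 167 [0.552 0.34  0.078]
160 167 [0.553 0.338 0.071]
161 167 [0.552 0.333 0.079]
162 167 [0.552 0.33  0.076]
163 167 [0.556 0.332 0.053]
```

View pics/c.png

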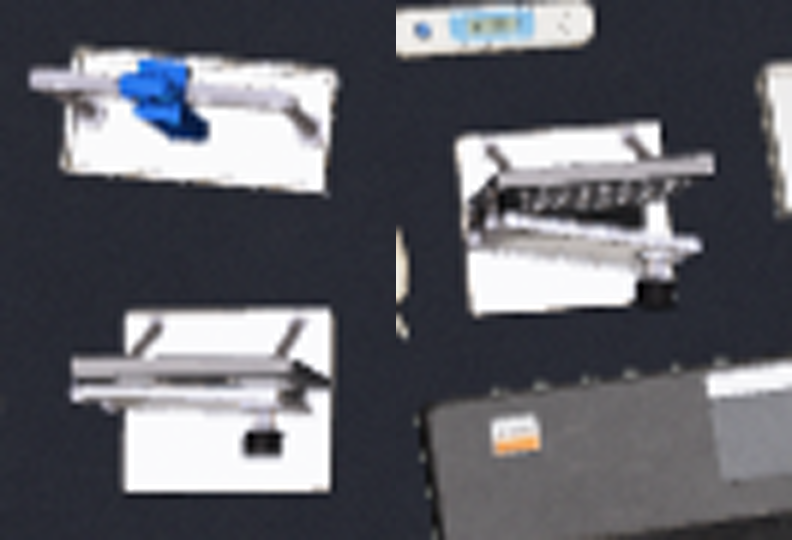

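View pics/d.png

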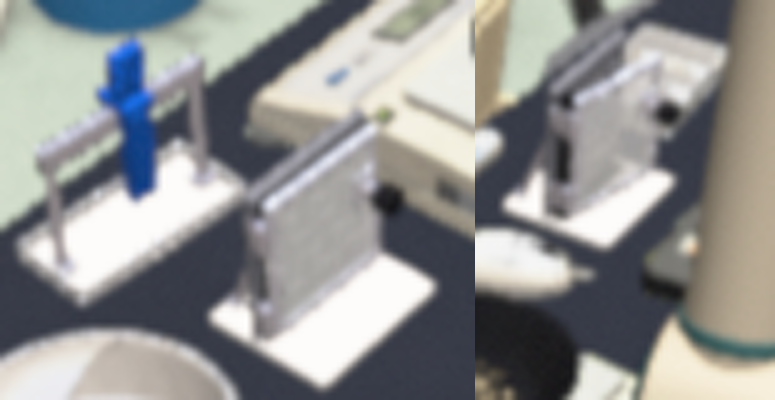

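The right-hand cassette (345,187) is the deep one: its gap opens clearly towards the knob, with its back plate from crop (500,172) to (713,162). The left one is nearly shut. The spacer's tab is at about (154,159) in the top view. Next I'll fit the poses and check the wrist camera's mounting.

```bash
python3 - <<'E'
from h import *
from scipy.spatial.transform import Rotation as Ro
b=load('top')
def cr(x,y,left): return (130+x/6-.4 if left else 315+(x-396)/6-.4, 145+y/6-.4 if left else 150+y/6-.4)
def W(x,y,left,z): return px2w(b,*cr(x,y,left),z=z)
L=lambda p,q:(p.round(4),q.round(4),'yaw',np.arctan2(*( (p-q)[[0]]*-1, (p-q)[[1]])).round(3),'len',np.linalg.norm(p-q).round(4))
print('deep plate top', *L(W(500,172,0,.14),W(714,162,0,.14)))
print('deep base back', *L(W(457,138,0,.013),W(660,122,0,.013)))
print('deep base left side', W(457,138,0,.013),W(470,315,0,.013))
print('pane top', *L(W(475,228,0,.136),W(702,247,0,.136)))
print('knob', W(656,293,0,.095))
print('tray back', *L(W(78,48,1,.01),W(338,72,1,.01)))
print('tray front', *L(W(65,172,1,.01),W(326,190,1,.01)))
print('rail top', *L(W(30,78,1,.115),W(297,100,1,.115)))
s=manip.get_state(); w=grab('wrist'); cv2.imwrite('pics/w0.png',w['pixels'])
T=Ro.from_quat(s['ee_rot'],scalar_first=True).as_matrix()
R,_=cv2.Rodrigues(np.array(w['rvec'],float)); c=-R.T@np.array(w['tvec']).ravel()
print('tool axes\n',T.round(3),'\ncam in tool',T.T@(c-s['position']),'\ncam axes in tool (cols)\n',(T.T@R.T).round(3),w['intrinsics'][0])
E
```

```text
deep plate top [ 0.5084 -0.2222  0.14  ] [ 0.5142 -0.3358  0.14  ] yaw [0.052] len 0.1137
deep base back [ 0.5461 -0.2166  0.013 ] [ 0.556  -0.3335  0.013 ] yaw [0.084] len 0.1173
deep base left side [ 0.54614582 -0.21664577  0.013     ] [ 0.44415472 -0.22301248  0.013     ]
pane top [ 0.4789 -0.2092  0.136 ] [ 0.4693 -0.3294  0.136 ] yaw [-0.08] len 0.1206
knob [ 0.4489179  -0.31285324  0.095     ]
tray back [0.6134 0.4123 0.01  ] [0.6002 0.2625 0.01  ] yaw [-0.088] len 0.1504
tray front [0.5413 0.4175 0.01  ] [0.5315 0.2679 0.01  ] yaw [-0.065] len 0.1499
rail top [0.5764 0.4117 0.115 ] [0.5651 0.2678 0.115 ] yaw [-0.078] len 0.1443
tool axes
 [[-0.     0.388 -0.922]
 [ 0.002 -0.922 -0.388]
 [-1.    -0.002 -0.   ]] 
cam in tool [-0.14260315  0.00184652 -0.06687764] 
cam axes in tool (cols)
 [[-0.    -0.263  0.965]
 [ 1.    -0.     0.   ]
 [ 0.     0.965  0.263]] [287.00513331   0.         256.80353611]
```

```bash
python3 -m creep '{"delta_pos":[[-2,0,0],[-4,-0.5,-2],[-5,-1,-6],[-5,-2,-10],[-5,-3,-14],[-5,-4,-19],[-5,-5,-24],[-5,-6,-28],[-5,-6.2,-31.6],[-5,-6.2,-31.6]],"dr":[[-0.1,0,0],[-0.24,0,0],[-0.38,0,0],[-0.52,0,0],[-0.66,0,0],[-0.8,0,0],[-0.94,0,0],[-1.08,0,0],[-1.2,0,0],[-1.233,0,0]]}' && python3 - <<'E'
from h import *
s=manip.get_state();print(s['position'],s['qpos'])
w=grab('wrist'); cv2.imwrite('pics/w1.png',cv2.resize(w['pixels'],(800,600),interpolation=cv2.INTER_CUBIC))
E
```

```text
clock: 1.15
position: [0.4942, -0.3472, 0.2806]
ee_rot: [0.517, 0.483, 0.517, -0.482]
contact_force: [-1.2, 0.0, 0.2]
width: 0.0852
[ 0.49424633 -0.34717044  0.28057434] [-0.72905578  0.29796791  1.3523952   0.00255668  1.49109097 -0.79823392]
```

View pics/w1.png

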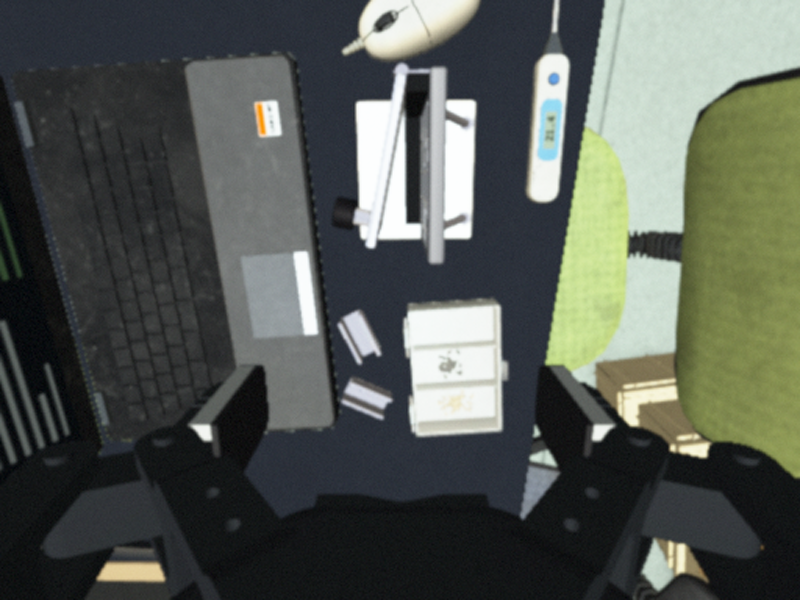

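The wrist view shows the deep cassette at about (415,160), with its plate along x≈435 from y=68 to 262. The pane runs from (402,68) to (372,245), and the knob is at (345,213). The measurements need a closer crop.

```bash
python3 - <<'E'
from h import *
w=load('wrist')
cv2.imwrite('pics/w1c.png',cv2.resize(w['pixels'][35:177,200:320],None,fx=4.2,fy=4.2,interpolation=cv2.INTER_CUBIC))
E
```

```text
(no output)
```

View pics/w1c.png

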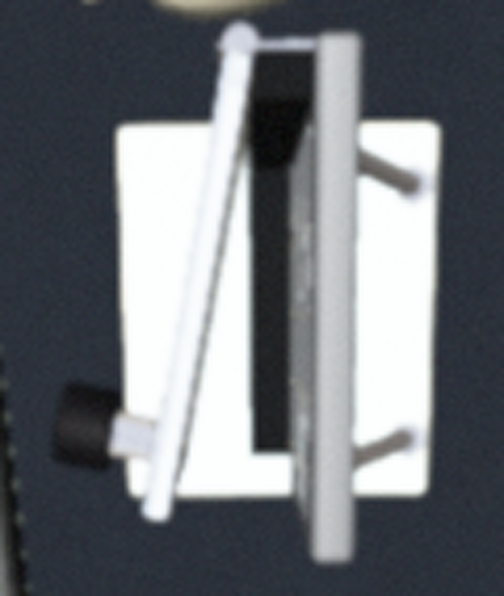

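```bash
python3 - <<'E'
from h import *
from scipy.spatial.transform import Rotation as Ro
w=load('wrist');b=load('top')
P=lambda x,y,z: px2w(w,200+(x+.5)/4.2-.5,35+(y+.5)/4.2-.5,z)
a,c=P(318,33,.14),P(311,562,.14);d,e=P(361,33,.14),P(353,562,.14)
print(a,c,d,e)
f=lambda p,q:np.arctan2(-(q-p)[0]*-1,-(q-p)[1])
print('len',np.linalg.norm(a-c),np.linalg.norm(a-d),np.linalg.norm(c-e),'yaw',f(a,c),f(d,e))
m=(a+c+d+e)/4; print('plate mid',m)
h,g,g2=P(240,38,.136),P(143,518,.136),P(168,520,.136); i0=P(250,60,.136)
print('pane hinge',h,'free',g,g2,'angle',f(i0,g2),'knob',P(86,425,.095), P(86,425,.106))
D=cloud(w);q=D[40:170,270:290].reshape(-1,3);q=q[(q[:,2]>.13)&(q[:,2]<.16)]
print('depth plate z',np.median(q,0))
B=cloud(b).reshape(-1,3);k=(B[:,0]>.35)&(B[:,0]<.75)&(B[:,1]>-.1)&(B[:,1]<.45)
print('max z path',np.sort(B[k][:,2])[-30:][::6])
T=Ro.from_quat(manip.get_state()['ee_rot'],scalar_first=True).as_matrix();print(T.round(3))
print((T.T@(np.array([.56,.27,.28])-manip.get_state()['position'])*100).round(2), T.T@[0,0,-.135])
E
```

```text
[ 0.50355591 -0.22126276  0.14      ] [ 0.51170789 -0.33580391  0.14      ] [ 0.51272742 -0.22062708  0.14      ] [ 0.52171187 -0.33512007  0.14      ]
len 0.11483087404097245 0.00919352126301035 0.010027323591081792 yaw 0.0710509891083838 0.07831109063528587
plate mid [ 0.51242577 -0.27820346  0.14      ]
pane hinge [ 0.48694082 -0.22254981  0.136     ] free [ 0.47093439 -0.3286292   0.136     ] [ 0.47693658 -0.32870181  0.136     ] angle -0.12178468115534634 knob [ 0.4516971  -0.31116051  0.095     ] [ 0.45299517 -0.3102041   0.106     ]
depth plate z [ 0.5114119  -0.27019229  0.13965047]
max z path [0.15960679 0.16033001 0.16248057 0.16376432 0.166946  ]
[[-0.     0.998  0.067]
 [ 0.001  0.067 -0.998]
 [-1.    -0.    -0.001]]
[  0.11  10.91 -61.24] [1.34999931e-01 5.16766465e-05 1.26333713e-04]
```

```bash
python3 -m creep '{"delta_pos":[[-1,0.5,-3],[-2,1,-7],[-2,2,-11.5],[-2,3,-16],[-2,4,-20.5],[-2,5,-25],[-2,6,-29.5],[-2,7,-34],[-2,8,-38.5],[-2,9,-43]],"dr":[[0.02,0,0],[0.03,0,0],[0.05,0,0],[0.06,0,0],[0.08,0,0],[0.09,0,0],[0.1,0,0],[0.12,0,0],[0.13,0,0],[0.148,0,0]]}' && python3 - <<'E'
from h import *
from scipy.spatial.transform import Rotation as Ro
s=manip.get_state();T=Ro.from_quat(s['ee_rot'],scalar_first=True).as_matrix();print(T.round(3),T.T@(np.array([.56,.27,.28])-s['position'])*100)
E
```

```text
clock: 2.2
position: [0.5537, 0.0858, 0.3012]
ee_rot: [-0.477, -0.522, -0.477, 0.522]
contact_force: [0.3, -0.3, -0.3]
width: 0.0851
[[-0.     0.996 -0.089]
 [-0.001 -0.089 -0.996]
 [-1.    -0.     0.001]] [  2.1132479   -1.01941448 -18.40323526]
```

```bash
python3 -m creep '{"delta_pos":[[0.5,-0.2,-4],[1,-0.4,-8.5],[2,-0.7,-13],[2,-1,-17],[2,-1,-18.4],[2,-1,-18.4],[2,-1,-18.4]],"dr":[[0,0,0],[0,0,0],[0,0,0],[0,0,0],[0,0,0],[0,0,0],[0,0,0]]}' && python3 - <<'E'
from h import *
w=grab('wrist')
p=w2px(w,[[.564,.341,.16]])[0].round().astype(int);print(p)
x,y=max(p[0]-70,0),max(p[1]-75,0)
cv2.imwrite('pics/w2.png',cv2.resize(w['pixels'][y:y+140,x:x+140],None,fx=4.2,fy=4.2,interpolation=cv2.INTER_CUBIC));print(x,y)
E
```

```text
clock: 2.9
position: [0.5601, 0.2674, 0.2812]
ee_rot: [-0.478, -0.521, -0.477, 0.522]
contact_force: [-0.5, 0.4, -0.9]
width: 0.0852
[252 101]
182 26
```

View pics/w2.png

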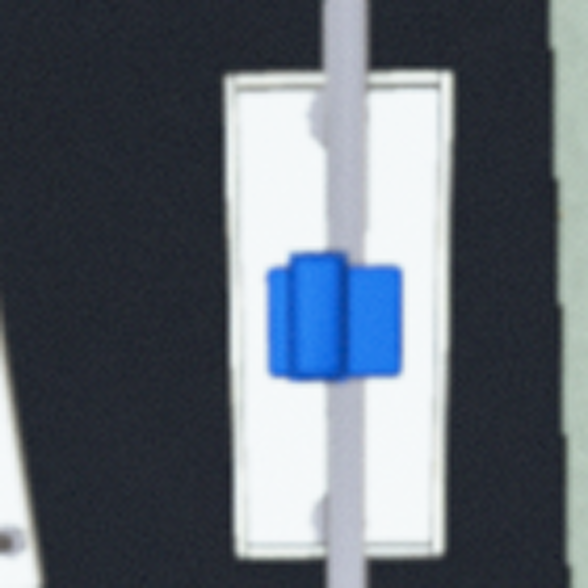

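The tab's top spans crop (292–347, 253–380) and the saddle (267–402, 266–376), with the rail running near-vertical behind them.

```bash
python3 - <<'E'
from h import *
from scipy.spatial.transform import Rotation as Ro
w=load('wrist')
P=lambda x,y,z: px2w(w,182+(x+.5)/4.2-.5,26+(y+.5)/4.2-.5,z)
c=[P(x,y,.165) for x in(292,347) for y in(253,380)]
print(np.round(c,4),'tab',np.mean(c,0))
s4=[P(x,y,.125) for x in(267,402) for y in(267,376)];print('saddle',np.mean(s4,0),np.linalg.norm(s4[0]-s4[2]))
a,b=P(346,2,.115),P(347,586,.115);a1,b1=P(290,260,.165),P(290,378,.165)
for p,q in((a,b),(a1,b1)):print('yaw',np.arctan2((q-p)[0],-(q-p)[1]))
m=cloud(w);q=m[85:118,252:264].reshape(-1,3);print('tab z',np.median(q[:,2]))
s=manip.get_state();T=Ro.from_quat(s['ee_rot'],scalar_first=True).as_matrix()
g=np.mean(c,0);print('move to tab TCP z .133',T.T@(np.array([g[0],g[1],.133])-s['position'])*100, np.arctan2(T[1,1],T[0,1]),s['qpos'])
E
```

```text
[[0.5642 0.3533 0.165 ]
 [0.5619 0.3285 0.165 ]
 [0.5753 0.3523 0.165 ]
 [0.5732 0.3275 0.165 ]] tab [0.56863815 0.34039907 0.165     ]
saddle [0.57233282 0.34025688 0.125     ] 0.031637488199387005
yaw -0.07948504630790686
yaw -0.09370716050109215
tab z 0.16445962539488815
move to tab TCP z .133 [14.82588242  0.18928176 -7.4107344 ] -0.08867958952350545 [ 3.33479197e-01  3.24299372e-01  1.31194033e+00 -1.39369682e-03
  1.50584989e+00  4.22249670e-01]
```

```bash
python3 -m creep '{"delta_pos":[[0,0.2,-3.5],[0,0.2,-7.4],[2,0.2,-7.4],[5,0.2,-7.4],[8,0.2,-7.4],[11,0.2,-7.4],[13,0.2,-7.4],[14.5,0.2,-7.4],[15,0.2,-7.4],[15,0.2,-7.4]],"dr":[[0,0,0],[0,0,0],[0,0,0],[0,0,0],[0,0,0],[0,0,0],[0,0,0],[0,0,0],[0,0,0],[0,0,0]]}' && python3 -m creep '{"delta_pos":[[0,0,0],[0,0,0],[0,0,0],[0,0,0],[0,0,0],[0,0,0],[0,0,0],[0,0,0],[0,0,0],[0,0,0]],"dr":[[0,0,0],[0,0,0],[0,0,0],[0,0,0],[0,0,0],[0,0,0],[0,0,0],[0,0,0],[0,0,0],[0,0,0]]}' -1 35
```

```text
clock: 3.95
position: [0.5687, 0.3406, 0.131]
ee_rot: [-0.477, -0.521, -0.477, 0.522]
contact_force: [-0.0, 0.2, -0.2]
width: 0.0855
clock: 4.95
position: [0.5683, 0.3425, 0.1316]
ee_rot: [0.478, 0.521, 0.478, -0.521]
contact_force: [-1.7, -0.1, 4.3]
width: 0.0117
```

```bash
python3 -m creep '{"delta_pos":[[-0.3,0,0],[-1,0,0],[-2,0,0],[-4,0,0],[-6,0,0],[-8,0,0],[-10,0,0],[-12,0,0],[-13,0,0],[-13,0,0]],"dr":[[0,0,0],[0,0,0],[0,0,0],[0,0,0],[0,0,0],[0,0,0],[0,0,0],[0,0,0],[0,0,0],[0,0,0]]}' && python3 - <<'E'
from h import *
from scipy.spatial.transform import Rotation as Ro
s=manip.get_state();T=Ro.from_quat(s['ee_rot'],scalar_first=True).as_matrix()
th=.073;ex=np.array([np.cos(th),np.sin(th)]);ey=np.array([-np.sin(th),np.cos(th)])
g=np.array([.5124,-.2782])-.0085*ex-.021*ey;print('grip target',g)
print(T.T@(np.r_[g,.265]-s['position'])*100,'tool yaw',np.arctan2(T[1,1],T[0,1]))
w=grab('wrist');cv2.imwrite('pics/w3.png',w['pixels'][130:384])
E
```

```text
clock: 5.95
position: [0.5694, 0.3427, 0.2635]
ee_rot: [0.478, 0.523, 0.477, -0.52]
contact_force: [-1.1, -0.2, -0.5]
width: 0.0116
grip target [ 0.50545428 -0.29976402]
[-0.27983611 -0.78196945 64.55662694] tool yaw -0.0870699198728475
```

View pics/w3.png

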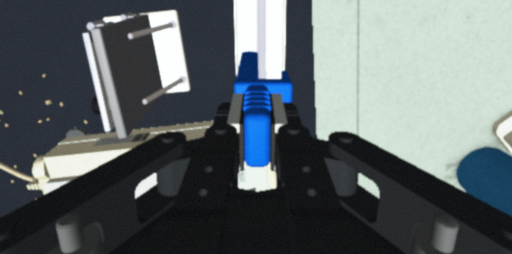

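```bash
python3 -m creep '{"delta_pos":[[-3,0,1],[-5.5,0,4],[-6,0,8],[-6,-0.1,12],[-6,-0.2,16.5],[-6,-0.3,21],[-6,-0.4,25.5],[-6,-0.5,30],[-6,-0.6,34.5],[-6,-0.7,39]],"dr":[[0,0,0],[-0.02,0,0],[-0.04,0,0],[-0.06,0,0],[-0.08,0,0],[-0.1,0,0],[-0.12,0,0],[-0.14,0,0],[-0.16,0,0],[-0.16,0,0]]}' && python3 - <<'E'
from h import *
from scipy.spatial.transform import Rotation as Ro
s=manip.get_state();T=Ro.from_quat(s['ee_rot'],scalar_first=True).as_matrix()
print(T.T@(np.r_[.5055,-.2998,.285]-s['position'])*100,'tool yaw',np.arctan2(T[1,1],T[0,1]))
E
```

```text
clock: 7.0
position: [0.5265, -0.0471, 0.3199]
ee_rot: [0.517, 0.481, 0.519, -0.482]
contact_force: [1.6, -0.1, -1.2]
width: 0.0112
[ 3.4860148  -3.94418452 25.0447549 ] tool yaw 0.0734750850767162
```

```bash
python3 -m creep '{"delta_pos":[[0,-0.6,4.5],[0,-1.4,9],[0,-2.2,13.5],[0,-3,18],[0,-3.6,22],[0,-3.9,24.5],[1.5,-3.9,25],[3,-3.9,25],[3.5,-3.9,25],[3.5,-3.9,25]],"dr":[[0,0,0],[0,0,0],[0,0,0],[0,0,0],[0,0,0],[0,0,0],[0,0,0],[0,0,0],[0,0,0],[0,0,0]]}' && python3 - <<'E'
from h import *
from scipy.spatial.transform import Rotation as Ro
manip.get_image('top')
s=manip.get_state();T=Ro.from_quat(s['ee_rot'],scalar_first=True).as_matrix()
print(s['position'],T.round(3))
print(T.T@(np.r_[.5055,-.2998,.156]-s['position'])*100,'tool yaw',np.arctan2(T[1,1],T[0,1]))
w=grab('wrist')
cv2.imwrite('pics/w4.png',cv2.resize(w['pixels'][60:300,150:350],None,fx=2.5,fy=2.5,interpolation=cv2.INTER_CUBIC))
E
```

```text
clock: 8.0
position: [0.5062, -0.2972, 0.2845]
ee_rot: [0.517, 0.481, 0.519, -0.482]
contact_force: [0.6, -0.3, -0.9]
width: 0.0115
[ 0.50674198 -0.29739569  0.28566128] [[-0.001  0.997  0.073]
 [ 0.001  0.073 -0.997]
 [-1.    -0.001 -0.001]]
[12.96605398 -0.1263209   0.24328918] tool yaw 0.07323690311164292
```

View pics/w4.png

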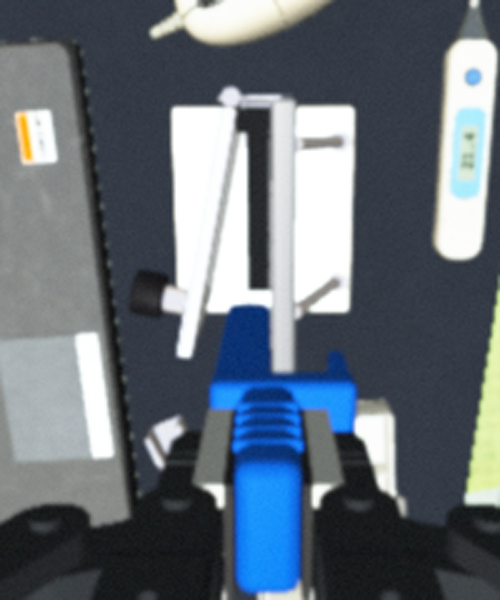

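The spacer hangs upright in the grip, with its leg at (245,340) left of the plate line (285,370) and its lip at (335,360) to the right. It is lined up with the gap, so I'll lower it.

```bash
python3 -m creep '{"delta_pos":[[1,-0.1,0.2],[2.5,-0.1,0.2],[4,-0.1,0.2],[5,-0.1,0.2],[6,-0.1,0.2],[7,-0.1,0.2],[8,-0.1,0.2],[9,-0.1,0.2],[10,-0.1,0.2],[10,-0.1,0.2]],"dr":[[0,0,0],[0,0,0],[0,0,0],[0,0,0],[0,0,0],[0,0,0],[0,0,0],[0,0,0],[0,0,0],[0,0,0]]}' && python3 -m creep '{"delta_pos":[[0.2,0,0],[0.5,0,0],[0.8,0,0],[1.1,0,0],[1.4,0,0],[1.7,0,0],[2,0,0],[2.3,0,0],[2.6,0,0],[2.6,0,0]],"dr":[[0,0,0],[0,0,0],[0,0,0],[0,0,0],[0,0,0],[0,0,0],[0,0,0],[0,0,0],[0,0,0],[0,0,0]]}'
```

```text
clock: 9.1
position: [0.5053, -0.2992, 0.1845]
ee_rot: [0.517, 0.481, 0.519, -0.482]
contact_force: [-0.2, 0.1, -1.7]
width: 0.0118
clock: 10.1
position: [0.5058, -0.2996, 0.1598]
ee_rot: [0.518, 0.481, 0.518, -0.481]
contact_force: [-0.0, -0.8, -0.9]
width: 0.0116
```

```bash
python3 -m creep '{"delta_pos":[[0.1,0,0],[0.2,0,0],[0.3,0,0],[0.3,0,0],[0.3,0,0]],"dr":[[0,0,0],[0,0,0],[0,0,0],[0,0,0],[0,0,0]]}'; python3 -m creep '{"delta_pos":[[0.1,0,0],[0.1,0,0],[0.2,0,0],[0.2,0,0],[0.2,0,0]],"dr":[[0,0,0],[0,0,0],[0,0,0],[0,0,0],[0,0,0]]}'
```

```text
clock: 10.6
position: [0.5061, -0.2999, 0.1573]
ee_rot: [0.518, 0.481, 0.518, -0.481]
contact_force: [-0.2, -0.6, -0.7]
width: 0.0115
clock: 11.1
position: [0.5062, -0.2999, 0.1565]
ee_rot: [0.518, 0.481, 0.517, -0.481]
contact_force: [-1.9, 0.9, 5.8]
width: 0.0115
```

```bash
python3 -m creep '{"delta_pos":[[0,0,0],[0,0,0],[0,0,0],[0,0,0],[0,0,0],[0,0,0]],"dr":[[0,0,0],[0,0,0],[0,0,0],[0,0,0],[0,0,0],[0,0,0]]}' 0.2 && python3 -m creep '{"delta_pos":[[-0.5,0,0],[-1.5,0,0],[-3,0,0],[-5,0,0],[-7,0,0],[-9,0,0],[-11,0,0],[-12,0,2.5],[-12,0,5],[-12,0,5]],"dr":[[0,0,0],[0,0,0],[0,0,0],[0,0,0],[0,0,0],[0,0,0],[0,0,0],[0,0,0],[0,0,0],[0,0,0]]}' && python3 - <<'E'
from h import *
w=grab('wrist')
cv2.imwrite('pics/w5.png',cv2.resize(w['pixels'][30:180,180:340],None,fx=4,fy=4,interpolation=cv2.INTER_CUBIC))
E
```

```text
clock: 11.7
position: [0.5061, -0.2998, 0.1552]
ee_rot: [0.518, 0.481, 0.518, -0.481]
contact_force: [0.1, 0.5, 0.5]
width: 0.0515
clock: 12.7
position: [0.5102, -0.3528, 0.2765]
ee_rot: [0.519, 0.482, 0.516, -0.482]
contact_force: [0.6, 0.7, -0.0]
width: 0.0512
```

View pics/w5.png

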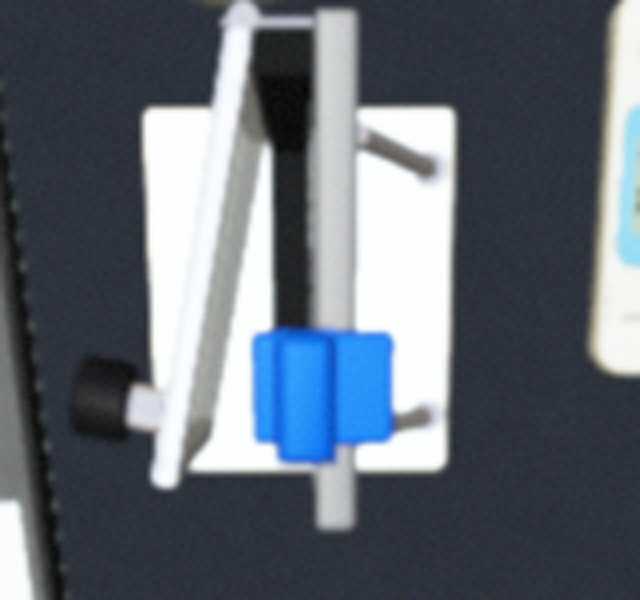

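Spacer seated: saddle at crop (252–392, 328–440) astride the plate, its leg on the pane side, and the pane still ajar with the knob at (105,398). I'll check its height and plan the push.

```bash
cat >> h.py <<'E'
from scipy.spatial.transform import Rotation as Ro
TH=.073; MID=np.array([.5124,-.2782])
EX=np.array([np.cos(TH),np.sin(TH),0]);EY=np.array([-np.sin(TH),np.cos(TH),0])
def C(x,y,z): return np.r_[MID,0]+x*EX+y*EY+[0,0,z]
def inc(p): d=np.asarray(p)-np.r_[MID,0]; return np.array([d@EX,d@EY,d[2]])
def go(p):
    s=manip.get_state();T=Ro.from_quat(s['ee_rot'],scalar_first=True).as_matrix()
    print('cass TCP mm',(inc(s['position'])*1000).round(1),'F cass',[round(float(s['contact_force']@e),2) for e in(EX,EY)],s['contact_force'][2].round(2),'delta cm',(T.T@(np.asarray(p)-s['position'])*100).round(2))
    return T
E
python3 - <<'E'
from h import *
w=load('wrist');D=cloud(w)
P=lambda x,y,z: inc(px2w(w,180+x/4,30+y/4,z))*1000
q=D[30+340//4:30+450//4,180+284//4:180+328//4].reshape(-1,3);print('tab top z',np.median(q[:,2]))
q=D[30+345//4:30+430//4,180+345//4:180+385//4].reshape(-1,3);print('saddle z',np.median(q[:,2]))
print('tab',P(307,395,.19),'saddle',P(322,385,.15),'knob',P(104,398,.1))
T=go(C(-.115,-.028,.25));print(T.round(3),manip.get_state()['qpos'])
E
```

```text
tab top z 0.1896751945041937
saddle z 0.15009732251566615
tab [ -6.43619806 -22.64999603 190.        ] saddle [ -2.92903549 -22.82747692 150.        ] knob [-61.54893204 -28.7398562  100.        ]
cass TCP mm [ -7.9 -72.3 276. ] F cass [0.64, -0.17] -0.81 delta cm [  2.59 -10.72  -4.42]
[[ 0.001  0.997  0.071]
 [-0.001  0.071 -0.997]
 [-1.     0.001  0.001]] [-7.15150011e-01  3.22521539e-01  1.32747277e+00 -1.01815219e-04
  1.49044967e+00 -7.86535930e-01]
```

```bash
python3 -m creep '{"delta_pos":[[0,-2,-0.5],[0,-4,-1],[0,-6,-2],[0,-8,-3],[0,-10,-4],[0,-12,-4.4],[0,-12,-4.4],[0,-12,-4.4],[0,-12,-4.4],[0,-12,-4.4]],"dr":[[0,0,0.12],[0,0,0.24],[0,0,0.36],[0,0,0.48],[0,0,0.6],[0,0,0.7],[0,0,0.8],[0,0,0.9],[0,0,0.9],[0,0,0.9]]}' -1 && python3 - <<'E'
from h import *
print(go(C(-.115,-.028,.09)).round(3),manip.get_state()['qpos'])
E
```

```text
clock: 13.75
position: [0.3867, -0.3145, 0.2755]
ee_rot: [0.675, 0.659, 0.257, -0.209]
contact_force: [0.7, 0.4, 0.1]
width: -0.0003
cass TCP mm [-128.   -27.   275.5] F cass [0.75, 0.35] 0.09 delta cm [ 12.56 -13.71   0.11]
[[ 0.78   0.621  0.072]
 [ 0.057  0.045 -0.997]
 [-0.623  0.783 -0.001]] [-1.47405455  0.01576982  2.08198342  0.97652161  1.23520836 -1.98502397]
```

```bash
python3 -m creep '{"delta_pos":[[1.5,-2,0],[4,-5,0],[6.5,-8,0],[9,-11,0.1],[11,-13,0.1],[12,-13.7,0.1],[12.5,-13.7,0.1],[12.5,-13.7,0.1],[12.5,-13.7,0.1]],"dr":[[0,0,0],[0,0,0],[0,0,0],[0,0,0],[0,0,0],[0,0,0],[0,0,0],[0,0,0],[0,0,0]]}' && python3 - <<'E'
from h import *
print(manip.get_state()['qpos']);T=go(C(-.085,-.028,.09)); print('10mm fwd',T.T@EX)
a=grab('wrist');cv2.imwrite('pics/s6.png',cv2.resize(a['pixels'],(600,450)))
E
```

```text
clock: 14.65
position: [0.4005, -0.315, 0.0913]
ee_rot: [0.677, 0.658, 0.257, -0.208]
contact_force: [-0.3, 1.3, 0.1]
width: -0.0
[-1.43587119  0.36541218  2.33975479  1.29835998  0.94751584 -2.59881546]
cass TCP mm [-114.3  -28.6   91.3] F cass [-0.18, 1.35] 0.12 delta cm [ 2.38  1.72 -0.05]
10mm fwd [0.78353777 0.62134118 0.00192309]
```

View pics/s6.png

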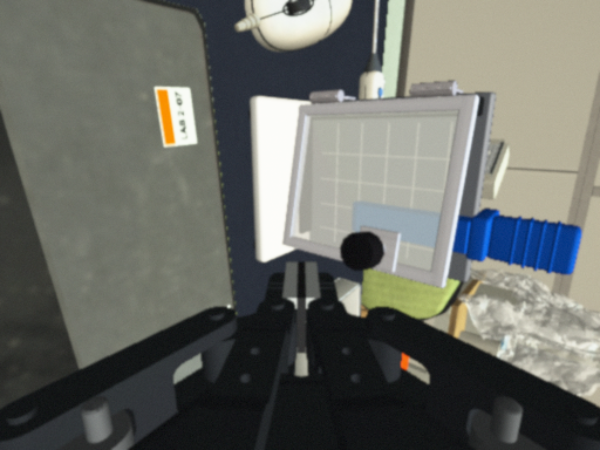

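The shut fingertips at (300,265) point just in front of the knob at (362,250). The spacer is visible behind the pane, with its tab at (530,243). The last joint is near its limit, so I'll advance gently and watch it.

```bash
python3 -m creep '{"delta_pos":[[0.3,0.25,0],[0.6,0.5,0],[0.9,0.75,0],[1.2,1,0],[1.6,1.25,0],[1.6,1.25,0]],"dr":[[0,0,0],[0,0,0],[0,0,0],[0,0,0],[0,0,0],[0,0,0]]}' && python3 - <<'E'
from h import *
print(manip.get_state()['qpos']);T=go(C(-.075,-.028,.09))
E
```

```text
clock: 15.3
position: [0.4204, -0.3129, 0.0901]
ee_rot: [0.676, 0.659, 0.257, -0.208]
contact_force: [0.5, -0.3, -0.0]
width: 0.0002
[-1.37885661  0.37211974  2.32952702  1.34214947  0.92520693 -2.58367807]
cass TCP mm [-94.3 -27.9  90.1] F cass [0.47, -0.32] -0.0 delta cm [1.52 1.19 0.01]
```

```bash
python3 -m creep '{"delta_pos":[[0.2,0.15,0],[0.4,0.3,0],[0.6,0.47,0],[0.8,0.62,0],[1,0.78,0],[1.17,0.93,0],[1.17,0.93,0]],"dr":[[0,0,0],[0,0,0],[0,0,0],[0,0,0],[0,0,0],[0,0,0],[0,0,0]]}' && python3 - <<'E'
from h import *
print(manip.get_state()['qpos'][5]);T=go(C(-.065,-.034,.09))
E
```

```text
clock: 16.0
position: [0.435, -0.312, 0.0902]
ee_rot: [0.676, 0.659, 0.257, -0.208]
contact_force: [0.1, 0.4, 0.3]
width: 0.0
-2.5705229253782407
cass TCP mm [-79.6 -28.   90.2] F cass [0.11, 0.38] 0.35 delta cm [1.16 0.89 0.6 ]
```

```bash
python3 -m creep '{"delta_pos":[[0.15,0.12,0.1],[0.3,0.24,0.2],[0.45,0.36,0.3],[0.6,0.48,0.4],[0.75,0.6,0.45],[0.9,0.72,0.5],[1,0.8,0.6],[1.1,0.87,0.6],[1.1,0.87,0.6]],"dr":[[0,0,0],[0,0,0],[0,0,0],[0,0,0],[0,0,0],[0,0,0],[0,0,0],[0,0,0],[0,0,0]]}' && python3 - <<'E'
from h import *
print(manip.get_state()['qpos'][5]);T=go(C(-.058,-.036,.09))
w=grab('wrist');cv2.imwrite('pics/s7.png',cv2.resize(w['pixels'],(600,450)))
E
```

```text
clock: 16.9
position: [0.4494, -0.317, 0.0902]
ee_rot: [0.676, 0.659, 0.257, -0.208]
contact_force: [-0.4, -0.7, 0.1]
width: 0.0005
-2.548442642379093
cass TCP mm [-65.7 -34.1  90.2] F cass [-0.47, -0.65] 0.07 delta cm [0.61 0.46 0.19]
```

View pics/s7.png

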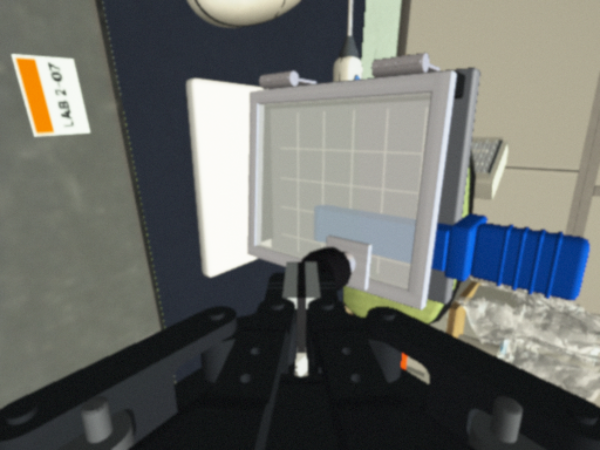

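The fingertips (300,270) are now at the knob (330,265), and the spacer's tab is still upright at (525,265). I'll continue in small steps while watching the force.

```bash
python3 -m creep '{"delta_pos":[[0.08,0.06,0],[0.16,0.12,0],[0.24,0.19,0],[0.31,0.25,0.05],[0.39,0.31,0.1],[0.39,0.31,0.1],[0.39,0.31,0.1]],"dr":[[0,0,0],[0,0,0],[0,0,0],[0,0,0],[0,0,0],[0,0,0],[0,0,0]]}' && python3 - <<'E'
from h import *
T=go(C(-.058,-.036,.09))
E
python3 -m creep '{"delta_pos":[[0.08,0.06,0],[0.16,0.12,0.05],[0.24,0.19,0.1],[0.24,0.19,0.1],[0.24,0.19,0.1]],"dr":[[0,0,0],[0,0,0],[0,0,0],[0,0,0],[0,0,0]]}' && python3 - <<'E'
from h import *
T=go(C(-.058,-.036,.09))
E
```

```text
clock: 17.65
position: [0.4544, -0.3175, 0.0902]
ee_rot: [0.676, 0.659, 0.257, -0.208]
contact_force: [-1.0, -1.0, 0.1]
width: 0.0001
cass TCP mm [-60.7 -35.   90.2] F cass [-1.08, -0.94] 0.07 delta cm [0.23 0.16 0.1 ]
clock: 18.15
position: [0.4574, -0.3184, 0.0901]
ee_rot: [0.676, 0.659, 0.257, -0.208]
contact_force: [-1.9, -0.3, -0.2]
width: -0.0001
cass TCP mm [-57.8 -36.1  90.1] F cass [-1.95, -0.15] -0.17 delta cm [-0.01 -0.02 -0.01]
```

Force is rising slowly, so flush should be near. I'll take 1 mm increments.

```bash
for i in 1 2; do python3 -m creep '{"delta_pos":[[0.04,0.03,0],[0.08,0.06,0],[0.08,0.06,0],[0.08,0.06,0]],"dr":[[0,0,0],[0,0,0],[0,0,0],[0,0,0]]}' && python3 -c "
from h import *
T=go(C(-.058,-.036,.09))"; done
```

```text
clock: 18.55
position: [0.4579, -0.3184, 0.09]
ee_rot: [0.676, 0.659, 0.257, -0.209]
contact_force: [-7.6, -0.4, 3.8]
width: -0.0001
cass TCP mm [-57.3 -36.1  90. ] F cass [-7.63, 0.11] 3.76 delta cm [-0.05 -0.04 -0.01]
clock: 18.95
position: [0.4582, -0.3184, 0.0899]
ee_rot: [0.676, 0.658, 0.257, -0.209]
contact_force: [-15.9, -0.0, 8.4]
width: -0.0
cass TCP mm [-57.  -36.1  89.9] F cass [-15.86, 1.16] 8.37 delta cm [-0.08 -0.05 -0.01]
```

```bash
python3 -m creep '{"delta_pos":[[-0.03,0.01,0],[-0.05,0.01,0],[-0.05,0.01,0],[-0.05,0.01,0]],"dr":[[0,0,0],[0,0,0],[0,0,0],[0,0,0]]}' && python3 - <<'E'
from h import *
T=go(C(-.058,-.036,.09)); print(manip.get_state()['qpos'])
w=grab('wrist');cv2.imwrite('pics/s8.png',cv2.resize(w['pixels'],(600,450)))
E
```

```text
clock: 19.35
position: [0.458, -0.3184, 0.09]
ee_rot: [0.676, 0.658, 0.257, -0.209]
contact_force: [-11.5, 0.3, 4.4]
width: -0.0003
cass TCP mm [-57.2 -36.1  90. ] F cass [-11.46, 1.14] 4.38 delta cm [-0.06 -0.05 -0.01]
[-1.28039359  0.38677509  2.28483054  1.40077112  0.88601717 -2.53490271]
```

```bash
python3 - <<'E'
from h import *
for n in('wrist','top'):
    d=load('wrist') if n=='wrist' else grab('top')
    D=(cloud(d)-np.r_[MID,0])@np.c_[EX,EY,[0,0,1]]*1000
    hsv=cv2.cvtColor(d['pixels'],cv2.COLOR_BGR2HSV)
    m=(abs(hsv[...,0].astype(int)-108)<12)&(hsv[...,1]>150)&(abs(D[...,0])<40)&(abs(D[...,1])<60)&(D[...,2]>145)
    print(n,'blue',m.sum(),np.percentile(D[m],[2,50,98],axis=0).round(1).tolist() if m.any() else '')
    m=(D[...,2]>20)&(D[...,2]<132)&(D[...,0]>-35)&(D[...,0]<-16)&(D[...,1]>-52)&(D[...,1]<50)
    if m.sum()>50:
        p=D[m];print('pane pts',len(p))
        for lo in range(-50,50,20):
            k=(p[:,1]>=lo)&(p[:,1]<lo+20)
            if k.sum()>5: print(lo,k.sum(),np.percentile(p[k,0],[10,50,90]).round(1))
go(C(0,0,0))
E
```

```text
wrist blue 6050 [[-19.3, -34.3, 146.0], [-12.0, -21.0, 169.5], [-6.6, -10.0, 189.0]]
pane pts 24655
-50 3165 [-26.7 -24.3 -23.4]
-30 4680 [-25.4 -24.2 -23.4]
-10 5046 [-25.1 -24.3 -23.6]
10 5557 [-25.3 -24.5 -23.7]
30 6207 [-25.8 -24.8 -24. ]
top blue 82 [[-20.1, -35.5, 145.7], [-10.3, -20.0, 171.0], [8.2, -9.6, 194.6]]
pane pts 119
-50 19 [-32.3 -28.5 -27.3]
-30 29 [-29.8 -27.6 -22.2]
-10 24 [-28.3 -27.9 -27.3]
10 23 [-28.5 -28.  -27.4]
30 24 [-29.  -28.3 -25.1]
cass TCP mm [-57.2 -36.1  90. ] F cass [-11.23, 1.09] 3.99 delta cm [10.08 -3.48 -3.62]
```

The outer face of the pane reads −24.3 mm at every bin along its width, so it is parallel. The spacer is still fully down and the push is steady at about 11 N, so I'm handing it in.

```bash
python3 -c "
from rig import manip
print(manip.sign_off())"
```

```text
the job is handed in; nothing more can be done
None
```

The job is handed in, at about 19.5 s on the clock. The spacer hangs over the deep cassette's back plate, and the arm is still holding the pane closed on it by the knob.

- **Spacer:** I lowered it until it touched the plate, let go and backed away. Depth readings then put the tab top at 190 mm and the saddle at 150 mm, as expected when fully down. The thick leg sits in the gap about 22 mm towards the knob side. After the push the tab top still read about 189 mm.
- **Pane:** The wrist camera's depth puts its outer face 24.2–24.8 mm in front of the plate's middle across its whole width. That is parallel to the plate, against a nominal 25 mm.
- **Hold:** The push peaked at about 16 N forward (8 N vertical), so I eased it to about 11 N. It stays steady there, with about 4 N downward on the knob.

**Checks that disagreed or failed:** The coarser top camera put the pane about 3–4 mm further out than the wrist camera did, though also parallel. The final picture could not be viewed because the limit of 12 was reached, so the last check was by numbers only. I did not check the other objects separately, but no unexpected contact force showed up on the way.

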